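# Fish a file out from under the cover of a swarf tray and hold it up

## Robot

A 6-joint arm with a two-finger parallel gripper is mounted at the origin on a cart in front of the work surface, level with it; the furniture and walls round the work are solid. World frame = base frame: x ahead of the robot, y to its left, z up, the work surface at z = 0. Lengths are in m, angles in rad, forces in N, time in s.
With the tool pointing down it reaches from about 0.325 to 0.925 m from the base axis. Payload 3.1 kg.
Tool frame: the origin (TCP) lies midway between the tips of the shut fingers; the grasp point (between the pads) lies ctrl.grip_point_offset behind it (ctrl.grip_point_offset is the distance from the TCP to the grasp point, in m); z points along the fingers, y is the line along which they close (so a half turn about z gives the same grasp; the last joint's range is limited). The gripper opens to 85 mm and grips with 20 to 120 N. Pads are 22 mm wide; open, the fingers measure 114 mm over their backs; the gripper's body (76 mm by 85 mm) begins 54 mm behind the grasp point. The pads swing forward as they close: fully open they stand 13 mm farther back than shut.
Start: joints at [1.152, 0.217, 1.613, -0, 1.311, -0.112], TCP at [0.189, 0.596, 0.231] pointing down, gripper open.
Joint ranges: [-2.75, 2.75], [-0.78, 2.1], [0.31, 2.55], [-1.13, 4.27], [0.13, 2.63], [-2.58, 2.58]. Speed limits (rad/s): [2.79, 2.79, 3.14, 3.14, 3.14, 3.14].

## Interface

Orientations are given as a rotation vector (axis times angle).
In Python, from station import ctrl gives the robot as it stands.
- The arm moves only by the tool drive_effector, called after "Request:" as name(argument=value, ...), one argument or row to a line, values as JSON. Schema: {"type":"object","properties":{"moves":{"type":"array","items":{"type":"array","items":{"type":"array","items":{"type":"number"},"minItems":5,"maxItems":5},"minItems":1,"maxItems":20},"minItems":1,"maxItems":1},"clamp_n":{"type":"number"},"only":{"type":"string"},"quiet":{"type":"boolean"},"lines":{"type":"string"}},"required":["moves"],"additionalProperties":false}. moves is a list that holds a single list of rows (three levels of brackets), with 1 to 20 rows, each of 5 numbers: dx, dy, dz in shares of the most that a row can go, 1 being 62.5 mm, then a turn about the tool's z in units of 0.2 rad, then the opening from 0.0 (shut) to 1.0 (fully open); each row shifts and turns the commanded pose from where the row before left it, along the tool's axes as they then stand; what a row does not reach is not made up. A row lasts 1/8 s, in which the tool goes at most 0.0625 m and 0.188 rad, less where a joint would pass 70% of its speed; a pose out of reach is approached as far as the arm can. The fingers move at their own pace and stop on an object; clamp_n is the grip in N (left out, the last holds). Time passes only in rows, so rows that do not move let the fingers close. The tool returns the time, the measured TCP pose, the force, the opening and the grip force at its end. only (a regular expression) keeps the lines of the reply that match it, lines (a string "A,B") keeps lines A to B, and quiet returns only ok. Input that does not fit is refused with a message, and nothing moves.
- ctrl.observe(): the state, without advancing time (a new reading comes with each control period).
- ctrl.capture(name): name is "scene" or "side" or "wrist"; returns a dict with "image" (480x640x3 uint8, blue, green, red), "depth" (480x640 float32, m along the optical axis (not along the pixel's ray), 0 where there is no reading), "vfov" (degrees; the focal length in pixels is half the picture's height over the tangent of half this angle, whatever the lens; pixels are square), "cx", "cy" (the principal point, pixels), "R" (3x3) and "t" (3): a world point X has camera coordinates R X + t; the wrist camera has in their place "tool_from_camera" (4x4, takes a point from camera to tool coordinates, whose origin is the TCP and whose axes are the flange's). Camera axes: x right, y down, z forward; pixel columns grow to the right and rows downward; lengths in m; the calibration is good to about 2 mm. A picture is of the moment at which its call begins: read the wrist's pose just before it.
- ctrl.close_job(): hands the job in; it is judged then, once.
The state is a dict: "time_s": time; "joint_positions": joint angles; "dq": joint speeds; "effort": joint torques, N m; "tool_pos": TCP position; "eef_rot": TCP orientation; "wrist_force": force on the tool from outside, world axes, zero at the start; "moment": the same for the moment, N m; "width": opening from 0.0 (shut) to 1.0 (fully open); "gripper_force": force on a finger pad.
Only numpy, scipy, OpenCV 4.12 (cv2) and the standard library are available. Lean on these libraries where they do the work, as an engineer would, in place of code of your own. Each camera call takes 0.05 s, during which the arm holds its last target. There are 200 camera calls.

## Task

The file in the swarf tray has slid half under the tray's fixed cover, and the opening is too short to lift it straight out. Take hold of it, tilt it handle end up, draw it out slantwise through the opening, then hold it level in the gripper, still, with the whole file at least 10 cm above the top of the tray, and finish while holding it there. Leave the tape measure, the tub of screws and the sanding block where they are.

Things in the scene. Friction and masses are not known exactly. Their poses are not given: they have to be found in the camera images.
- swarf_tray: grey sheet-metal tray fixed to the table, 281 (its x) x 146 (y) x 50 mm high, sheet 3 mm. Origin: centre of its underside, on the table. Inside x -137.5 to +137.5 mm, 140 mm wide, floor at z = 3 mm. A fixed metal cover (z = 47 to 50 mm) closes it from the -x end to x = -12.5 mm; the rest of the top is open. Beyond each end a 22 mm flange, 3 mm high
- opening (a point): centre of the tray's opening (150 mm along the tray's x, 140 mm along its y), at the height of its rim, which is 50 mm above the table all round
- file: flat file, 254 mm, 0.16 kg, lying level on its round handle (25 mm diameter, y = 23 to 127 mm), which is under the opening and points to the tray's +x; blade (16 wide, 4 mm thick, y = -127 to 23) under the cover, 10 mm above the tray floor. Origin: underside at mid-length; y runs along it, tip to handle; its axis is at z = 12 mm, 15 mm above the table at the start. Balances near y = 55 mm
- file_tip (a point): tip of the file's blade, on the file's axis
- file_handle_end (a point): free end of the file's handle, on the file's axis
- tape_measure: yellow tape measure, 40 x 76 x 66 mm high, standing on the table; origin at the centre of its underside. To be left alone
- screw_tub: round open white tub of screws, 71 mm across, 50 mm high; origin at the centre of its underside. To be left alone
- sanding_block: cork sanding block, 63 x 122 x 37 mm; origin at the centre of its underside. To be left alone

How it is judged:
On the way:
1. the held file slants up through the opening: handle end above the rim, blade tip still under the cover (height (world z) of file_handle_end above 0.056 m and x of file_tip in the frame of swarf_tray below -0.03 m and z of file_tip in the frame of swarf_tray below 0.047 m and contact force between the fingers and file above 1 N), for 0.1 s.
At the end, for the whole second after the job is handed in: The file is held in the fingers, at rest (under 30 mm/s) and touching the tray nowhere, both its ends more than 150 mm above the table (100 mm above the tray's top), its long axis within 15 degrees of level (height (world z) of each of file_tip, file_handle_end above 0.15 m and angle between file's own y axis and vertical between 1.31 and 1.83 rad and contact force between the fingers and file above 1 N and contact force between file and swarf_tray below 0.2 N and linear speed of file below 0.03 m/s); the arm keeps its last pose, push and grip.
It fails at once if the tape measure, the tub or the sanding block is shifted by more than 20 mm (distance of any of tape_measure, screw_tub, sanding_block from where it was at the start of the episode above 0.02 m).
It also fails if it takes over 38 s, if anything falls off the work surface, if the arm or the gripper's body presses on something with over 40 N, if the wrist force passes 120 N, or if a joint passes its speed limit or range.

## Working session

There is one attempt and no reset: what is moved stays moved. The work goes in short steps, Python scripts to look and compute and a tool call to move; the robot and the scene stay as the last step left them, time stands still between calls to the robot, and variables do not carry over. Pictures are saved under pics/ and viewed, at most 10 in all, crops included, and the job is handed in when it is done.

```bash
ls; mkdir -p pics; python3 - <<'E'
from station import ctrl
import cv2,numpy as np
o=ctrl.observe();print(o, ctrl.grip_point_offset)
for n in("scene","side"):
    c=ctrl.capture(n);cv2.imwrite(f"pics/{n}0.png",c["image"]);print(n,c["vfov"],c["cx"],c["cy"],c["R"],c["t"])
    np.savez(f"{n}0.npz",**c)
c=ctrl.capture("wrist");cv2.imwrite("pics/wrist0.png",c["image"]);np.savez("wrist0.npz",pos=o["tool_pos"],rot=o["eef_rot"],**c);print(c["tool_from_camera"])
E
```

```text
pics
station.py
{'time_s': 0.0, 'joint_positions': array([ 1.15182608e+00,  2.17817505e-01,  1.61493376e+00,  1.05129184e-05,
        1.31129097e+00, -1.12199560e-01]), 'dq': array([-0.00042085,  0.00087529,  0.00016246,  0.00059817,  0.00022322,
       -0.00196304]), 'effort': array([ 5.61822217e-04, -3.96867764e+01, -3.03841138e+01, -2.35958487e-04,
        9.97119147e-03, -2.77500817e-06]), 'tool_pos': array([0.18837959, 0.59507751, 0.22992917]), 'eef_rot': array([-0.47989112, -3.10406093,  0.00370792]), 'wrist_force': array([ 0.47251565, -0.52676839, -0.10031296]), 'moment': array([-0.04198327,  0.03301463,  0.00111252]), 'gripper_force': 0.0, 'width': 1.0018654361084056} 0.0187
scene 52.2346010710708 320.38343648716983 243.2029188852504 [[ 0.57996116 -0.81441466 -0.01933453]
 [-0.34000781 -0.22042236 -0.91422572]
 [ 0.74029706  0.5367893  -0.40474375]] [-0.31530421  0.22090716  1.01961548]
side 48.59185207867062 326.84885326169183 239.70590022005712 [[-0.99984317 -0.0161161   0.00734149]
 [-0.0153896   0.58556882 -0.8104766 ]
 [ 0.00876278 -0.81046248 -0.58572501]] [0.53023116 0.09091238 1.46116158]
[[ 7.83944586e-04 -9.59489286e-01 -2.81744024e-01  6.98517323e-02]
 [ 9.99999692e-01  7.41600062e-04  2.56924811e-04  3.95971730e-04]
 [-3.75752184e-05 -2.81744138e-01  9.59489572e-01 -1.42282658e-01]
 [ 0.00000000e+00  0.00000000e+00  0.00000000e+00  1.00000000e+00]]
```
View pics/scene0.png

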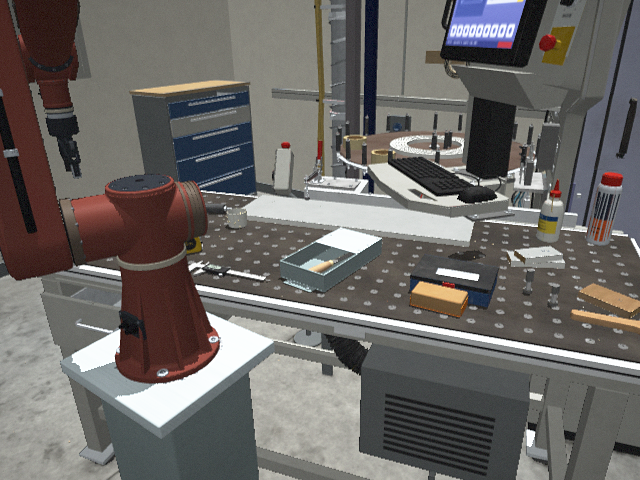

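View pics/side0.png

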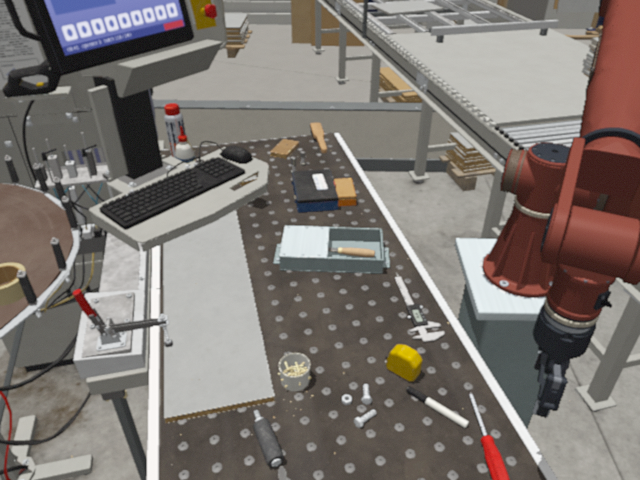

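View pics/wrist0.png

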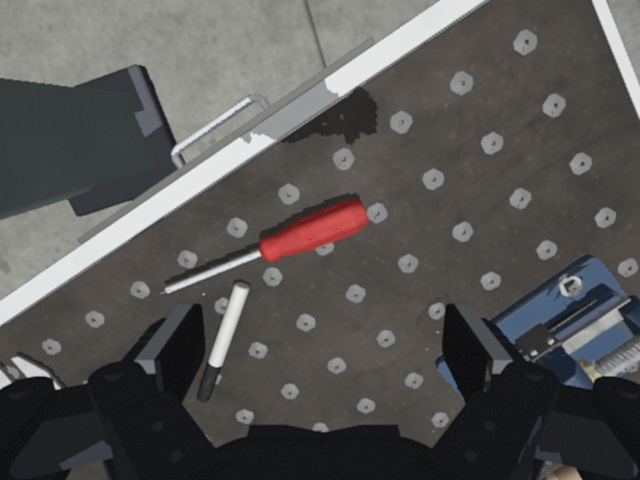

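The side view shows the tray at about (280–388, 226–273), with its cover on the left. The file handle runs from (335,250) to (376,252) and points at the robot. I'll enlarge both views for measuring.

```bash
python3 - <<'E'
import cv2
a=cv2.imread("pics/side0.png")[215:285,265:400];b=cv2.imread("pics/scene0.png")[220:300,270:390]
a=cv2.resize(a,(800,415),interpolation=cv2.INTER_CUBIC);b=cv2.resize(b,(800,533),interpolation=cv2.INTER_CUBIC)
cv2.imwrite("pics/sidec.png",a);cv2.imwrite("pics/scenec.png",b)
E
```

View pics/sidec.png

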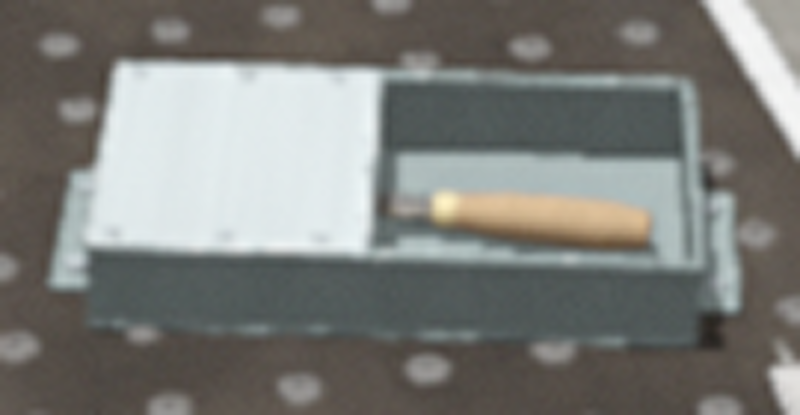

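View pics/scenec.png

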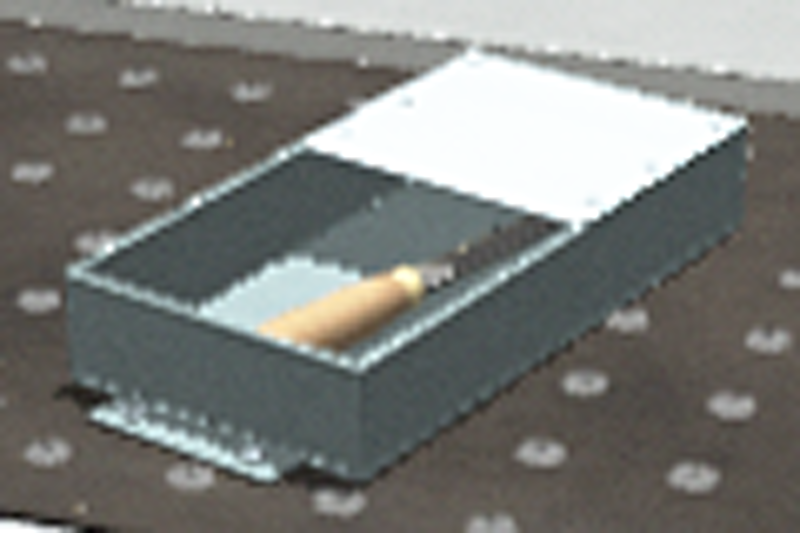

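The crops show the four rim corners clearly in both views. The handle's ferrule is at side crop (440,207) and scene crop (405,283), and its end is at side crop (645,230). Next I'll triangulate these and check them against depth.

```bash
cat > h.py <<'E'
import numpy as np,cv2
from scipy.spatial.transform import Rotation as Ro
S=dict(np.load("side0.npz"));C=dict(np.load("scene0.npz"))
def K(c):
    f=240/np.tan(np.radians(c["vfov"])/2);return np.array([[f,0,c["cx"]],[0,f,c["cy"]],[0,0,1]])
P=lambda c:K(c)@np.c_[c["R"],c["t"]]
def tri(a,b):
    X=cv2.triangulatePoints(P(S),P(C),np.array(a,float),np.array(b,float));return X[:3,0]/X[3,0]
def atz(c,p,z):
    d=c["R"].T@np.linalg.inv(K(c))@[*p,1];o=-c["R"].T@c["t"];return o+d*(z-o[2])/d[2]
def dep(c,p):
    v,u=int(round(p[1])),int(round(p[0]));return c["R"].T@(np.linalg.inv(K(c))@[*p,1]*c["depth"][v,u]-c["t"])
sd=lambda u,v:(265+(u-2.5)/5.926,215+(v-2.5)/5.926)
sc=lambda u,v:(270+(u-3)/6.667,220+(v-3)/6.667)
E
python3 - <<'E'
from h import *
np.set_printoptions(precision=4,suppress=True)
L=[("+x+y",(87,249),(475,48)),("+x-y",(117,62),(748,125)),("-x-y",(692,80),(360,368)),("-x+y",(701,268),(75,270)),("covN",(368,250),(306,150)),("covF",(382,72),(580,226)),("ferr",(445,207),(405,280))]
X=[]
for n,a,b in L:
    x=tri(sd(*a),sc(*b));X.append(x);print(n,x,atz(S,sd(*a),.05),atz(C,sc(*b),.05))
X=np.array(X);print("sizes",np.linalg.norm(X[0]-X[1]),np.linalg.norm(X[0]-X[3]),np.linalg.norm(X[1]-X[2]),np.linalg.norm(X[2]-X[3]))
for u,v in[(450,207),(500,213),(550,217),(600,222),(640,227)]:print("top",dep(S,sd(u,v)),atz(S,sd(u,v),.027))
# depth based: handle point cloud & cover cloud
f=K(S)
vv,uu=np.mgrid[226:275,280:392]
pts=np.array([dep(S,(u,v)) for u,v in zip(uu.ravel(),vv.ravel())]);im=S["image"][226:275,280:392].reshape(-1,3).astype(int)
m=(im[:,2]-im[:,0]>40)&(pts[:,2]<.04);h=pts[m];print("handle n",m.sum(),h.min(0),h.max(0),h.mean(0));print(np.polyfit(h[:,0],h[:,1],1))
# ridge line: highest points
for lo in np.arange(h[:,0].min(),h[:,0].max(),.02):
    q=h[(h[:,0]>=lo)&(h[:,0]<lo+.02)]
    if len(q): print(q[q[:,2].argmax()],q[:,1].min(),q[:,1].max())
m=(np.abs(pts[:,2]-.05)<.006)&(im.min(1)>190);c=pts[m];print("cover",c[:,2].mean(),cv2.minAreaRect(c[:,:2].astype(np.float32)))
E
```

```text
+x+y [0.6595 0.006  0.0488] [0.6586 0.0089 0.05  ] [0.6594 0.0049 0.05  ]
+x-y [ 0.6559 -0.1403  0.049 ] [ 0.6572 -0.1419  0.05  ] [ 0.6489 -0.1423  0.05  ]
-x-y [ 0.3741 -0.1325  0.0502] [ 0.3746 -0.1339  0.05  ] [ 0.3728 -0.1324  0.05  ]
-x+y [0.3808 0.012  0.0479] [0.3805 0.0158 0.05  ] [0.3792 0.0093 0.05  ]
covN [0.5302 0.0052 0.0479] [0.531  0.0063 0.05  ] [0.5237 0.0018 0.05  ]
covF [ 0.5256 -0.1349  0.0499] [ 0.5265 -0.1367  0.05  ] [ 0.5223 -0.1355  0.05  ]
ferr [ 0.4951 -0.0684  0.019 ] [ 0.4959 -0.0271  0.05  ] [ 0.4429 -0.1045  0.05  ]
sizes 0.1463324543585815 0.27877583384757487 0.2819336664318219 0.14460130431072413
top [ 0.4929 -0.0607  0.0249] [ 0.493  -0.0578  0.027 ]
top [ 0.4694 -0.0516  0.0285] [ 0.4693 -0.0537  0.027 ]
top [ 0.4458 -0.0498  0.028 ] [ 0.4457 -0.0511  0.027 ]
top [ 0.4223 -0.046   0.0284] [ 0.4222 -0.0478  0.027 ]
top [ 0.4031 -0.0483  0.0241] [ 0.4035 -0.0444  0.027 ]
handle n 225 [ 0.3994 -0.0688  0.0139] [ 0.5    -0.0399  0.0328] [ 0.4483 -0.0539  0.0247]
[-0.1535  0.015 ]
[ 0.4135 -0.05    0.0327] -0.06126522709398566 -0.03993412983216297
[ 0.4221 -0.0457  0.0322] -0.06404019787008601 -0.041147167391256685
[ 0.4524 -0.0586  0.0325] -0.06510116086545886 -0.042627667868134836
[ 0.4693 -0.0577  0.0328] -0.06619325092667483 -0.048178796021642364
[ 0.4803 -0.063   0.0287] -0.06879099849528239 -0.05528759254093095
[ 0.5    -0.0658  0.0227] -0.06581517509898936 -0.06112104501818046
cover 0.052297460034858266 ((0.5943323373794556, -0.06403788924217224), (0.1517980545759201, 0.12806017696857452), 88.17566680908203)
```

```bash
cat >> h.py <<'E'
def togo(target,filedir):
    """tool-frame shift (in current axes) and turn so tool y is square to filedir (xy)"""
    from station import ctrl
    o=ctrl.observe();R=Ro.from_rotvec(o["eef_rot"]).as_matrix()
    d=R.T@(np.array(target)-o["tool_pos"])
    g=R.T@np.array([*filedir,0]);a=np.arctan2(g[1],g[0]);a=(a+np.pi/2)%np.pi-np.pi/2
    print("t",o["time_s"],"pos",o["tool_pos"],"R",R.round(3).tolist(),"q6",o["joint_positions"][5]);print("shift",d.round(4),"turn",round(a,3),"or",round(a-np.sign(a)*np.pi,3), "width",o["width"],"F",o["wrist_force"].round(1))
E
python3 -c "
from h import *
togo([.42,-.055,.2],[-.99,.14])"
```

```text
t 0.15 pos [0.18847804 0.59524121 0.23024752] R [[-0.953, 0.302, -0.001], [0.302, 0.953, -0.002], [0.0, -0.002, -1.0]] q6 -0.11222272931613483
shift [-0.4171 -0.5499  0.0312] turn -0.166 or 2.975 width 0.9988903006289176 F [-0.1  0.1 -0.1]
```

Careful with the scale: shifts go in shares of 62.5 mm and turns go in units of 0.2 rad. That gives: -0.046 m is -0.736, -0.035 m is -0.56, -0.083 rad is -0.415.

Request:
drive_effector(
  moves=[
    [[-0.56, -0.736, 0.04, 0, 0.6], [-0.56, -0.736, 0.04, 0, 0.6], [-0.56, -0.736, 0.04, 0, 0.6], [-0.56, -0.736, 0.04, 0, 0.6], [-0.56, -0.736, 0.04, 0, 0.6], [-0.56, -0.736, 0.04, 0, 0.6], [-0.56, -0.736, 0.04, 0, 0.6], [-0.56, -0.736, 0.04, 0, 0.6], [-0.56, -0.736, 0.04, 0, 0.6], [-0.56, -0.736, 0.04, 0, 0.6], [-0.56, -0.736, 0.04, 0, 0.6], [-0.56, -0.736, 0.04, 0, 0.6], [0, 0, 0, -0.415, 0.6], [0, 0, 0, -0.415, 0.6], [0, 0, 0, 0, 0.6], [0, 0, 0, 0, 0.6]],
  ],
)

```text
time_s: 2.15
tool_pos: [0.4222, -0.057, 0.2012]
eef_rot: [-0.222, -3.134, -0.0]
wrist_force: [0.5, 0.1, -0.0]
width: 0.6
gripper_force: 0.0
```

```bash
python3 - <<'E'
from h import *
from station import ctrl
togo([.42,-.055,.2],[-.99,.14])
o=ctrl.observe();c=ctrl.capture("wrist");cv2.imwrite("pics/wrist1.png",c["image"]);np.savez("wrist1.npz",pos=o["tool_pos"],rot=o["eef_rot"],**c)
E
```

```text
t 2.15 pos [ 0.42224199 -0.05703943  0.2011614 ] R [[-0.99, 0.141, -0.0], [0.141, 0.99, 0.0], [0.0, 0.0, -1.0]] q6 -1.728475463081824
shift [0.0025 0.0017 0.0012] turn -0.001 or 3.14 width 0.5996358611964518 F [ 0.5  0.1 -0. ]
```

View pics/wrist1.png

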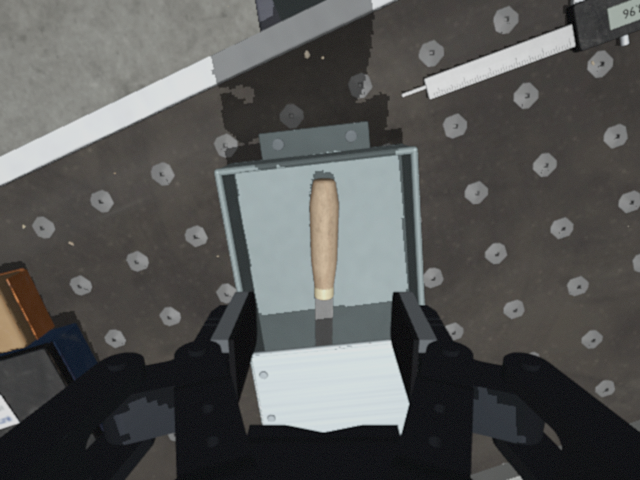

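The wrist view shows the handle end at (324,177) and the ferrule start at (324,299). The handle runs along the image column, so the yaw is nearly right. The rim's near corners are at (217,171) and (416,149).

```bash
python3 - <<'E'
from h import *
np.set_printoptions(precision=4,suppress=True)
w=dict(np.load("wrist1.npz"));T=np.eye(4);T[:3,:3]=Ro.from_rotvec(w["rot"]).as_matrix();T[:3,3]=w["pos"]
M=np.linalg.inv(T@w["tool_from_camera"]);c=dict(w,R=M[:3,:3],t=M[:3,3])
e=atz(c,(324,177),.016);s=atz(c,(324,299),.015);print(e,s,np.linalg.norm((e-s)[:2]))
for p in[(324,190),(324,220),(324,250),(324,290)]:print("depth",dep(c,p))
for p in[(310,235),(339,235)]:print("edge",atz(c,p,.015))
for p in[(217,171),(416,149)]:print("rim",dep(c,p),atz(c,p,.05))
# two-view (wrist+side) handle ferrule/end height
for a,b in[((324,299),(433,207)),((324,177),(648,229))]:
    X=cv2.triangulatePoints(P(c),P(S),np.array(a,float),np.array(sd(*b)));print("tri",X[:3,0]/X[3,0])
d=(e-s)[:2]/np.linalg.norm((e-s)[:2]);print("dir",d);g=e[:2]-d*.062
togo([*g,.006],d)
E
```

```text
[ 0.3988 -0.053   0.016 ] [ 0.5061 -0.0681  0.015 ] 0.10836178980709525
depth [ 0.4073 -0.0542  0.0277]
depth [ 0.4313 -0.0576  0.0284]
depth [ 0.4569 -0.0612  0.0269]
depth [ 0.4934 -0.0663  0.0245]
edge [ 0.4459 -0.0716  0.015 ]
edge [ 0.4493 -0.0473  0.015 ]
rim [ 0.3532 -0.0471  0.3435] [ 0.379  -0.1283  0.05  ]
rim [0.3836 0.0154 0.0495] [0.3836 0.0153 0.05  ]
tri [ 0.5018 -0.0671  0.0205]
tri [ 0.3986 -0.0529  0.0194]
dir [-0.9902  0.1399]
t 2.2 pos [ 0.4223 -0.057   0.2012] R [[-0.99, 0.141, -0.0], [0.141, 0.99, 0.0], [0.0, 0.0, -1.0]] q6 -1.7286744740720479
shift [-0.0382  0.0007  0.1952] turn -0.001 or 3.141 width 0.6001187804543442 F [-0.1 -0.3  0.4]
```

Scaled: 0.05 m is 0.8, 0.04 m is 0.64.

Request:
drive_effector(
  moves=[
    [[-0.304, 0, 0.64, 0, 0.5], [-0.304, 0.0112, 0.64, 0, 0.5], [0, 0, 0.8, 0, 0.5], [0, 0, 0.56, 0, 0.5], [0, 0, 0.24, 0, 0.5], [0, 0, 0.16, 0, 0.5], [0, 0, 0.08, 0, 0.5], [0, 0, 0, 0, 0.5], [0, 0, 0, 0, 0.2], [0, 0, 0, 0, 0.2], [0, 0, 0, 0, 0.2], [0, 0, 0, 0, 0.2], [0, 0, 0, 0, 0.2], [0, 0, 0, 0, 0.2]],
  ],
  clamp_n=30,
)

```text
time_s: 3.95
tool_pos: [0.4611, -0.0622, 0.0074]
eef_rot: [0.221, 3.132, -0.001]
wrist_force: [-1.4, 1.2, 6.8]
width: 0.281
gripper_force: 29.6
```

Scaled: -0.01 m is -0.16, -0.008 m is -0.128.

Request:
drive_effector(
  moves=[
    [[0, 0, -0.16, 0, 0.2], [0, 0, -0.16, 0, 0.2], [0, 0, -0.128, 0, 0.2], [0, 0, -0.064, 0, 0.2], [0, 0, -0.064, 0, 0.2], [0, 0, -0.064, 0, 0.2], [0, 0, -0.064, 0, 0.2], [0, 0, 0, 0, 0.2]],
  ],
)

```text
time_s: 4.95
tool_pos: [0.4597, -0.0617, 0.0503]
eef_rot: [-0.221, -3.133, -0.0]
wrist_force: [0.8, -0.0, -3.6]
width: 0.275
gripper_force: 29.7
```

```bash
python3 - <<'E'
from h import *
from station import ctrl
c=ctrl.capture("side");cv2.imwrite("pics/side2.png",cv2.resize(c["image"][190:285,260:410],(800,507),interpolation=cv2.INTER_CUBIC))
E
```

```text
(no output)
```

View pics/side2.png

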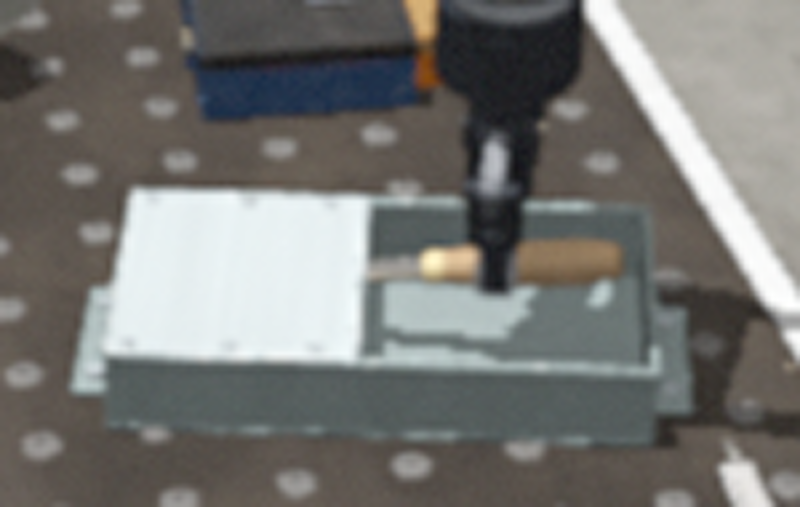

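The file is held and its blade bears on the cover edge, with the handle beginning to rise. I'll keep lifting slowly and start drawing it out.

Request:
drive_effector(
  moves=[
    [[0, 0, -0.064, 0, 0.2], [0, 0, -0.048, 0, 0.2], [0.08, 0, -0.048, 0, 0.2], [0.08, 0, -0.048, 0, 0.2], [0, 0, 0, 0, 0.2], [0, 0, 0, 0, 0.2]],
  ],
)

```text
time_s: 5.75
tool_pos: [0.4494, -0.0603, 0.0631]
eef_rot: [-0.221, -3.132, -0.0]
wrist_force: [-1.2, -0.2, -3.3]
width: 0.274
gripper_force: 29.8
```

```bash
python3 - <<'E'
from h import *
from station import ctrl
c=ctrl.capture("side");cv2.imwrite("pics/side3.png",cv2.resize(c["image"][190:285,260:410],(800,507),interpolation=cv2.INTER_CUBIC))
np.savez("side3.npz",**c)
im=c["image"].astype(int);m=(im[:,:,2]-im[:,:,0]>40);m[:215]=0;m[285:]=0;m[:,:330]=0;m[:,400:]=0
q=np.array([dep(c,(u,v)) for v,u in zip(*np.nonzero(m))])
for lo in np.arange(q[:,0].min(),q[:,0].max(),.012):
    s=q[(q[:,0]>=lo)&(q[:,0]<lo+.012)]
    if len(s):print(len(s),np.median(s,0).round(3),s[:,2].max().round(3))
E
```

```text
27 [ 0.395 -0.044  0.096] 0.102
27 [ 0.409 -0.045  0.093] 0.101
32 [ 0.419 -0.048  0.089] 0.095
26 [ 0.433 -0.049  0.086] 0.094
2 [ 0.438 -0.056  0.088] 0.089
28 [ 0.468 -0.055  0.074] 0.084
20 [ 0.48 -0.06  0.07] 0.075
1 [ 0.487 -0.059  0.073] 0.073
```

The file is tilted about 17° with the handle end near z = 0.09 and the tip near tray x = −0.115, so the slant condition holds. Now I'll draw it out.

Scaled: 0.012 m is 0.192, -0.005 m is -0.08.

Request:
drive_effector(
  moves=[
    [[0.192, 0, -0.08, 0, 0.2], [0.192, 0, -0.08, 0, 0.2], [0.192, 0, -0.08, 0, 0.2], [0.192, 0, -0.08, 0, 0.2], [0.192, 0, -0.08, 0, 0.2], [0.192, 0, -0.08, 0, 0.2], [0, 0, 0, 0, 0.2]],
  ],
)

```text
time_s: 6.68
tool_pos: [0.3779, -0.0501, 0.0937]
eef_rot: [0.221, 3.134, -0.0]
wrist_force: [-1.0, -0.6, -2.8]
width: 0.278
gripper_force: 29.8
```

```bash
cat > look.py <<'E'
import sys
from h import *
from station import ctrl
c=ctrl.capture("side");cv2.imwrite(sys.argv[1],cv2.resize(c["image"][150:285,250:430],(800,600),interpolation=cv2.INTER_CUBIC))
im=c["image"].astype(int);m=(im[:,:,2]-im[:,:,0]>40);m[:170]=0;m[285:]=0;m[:,:330]=0;m[:,430:]=0
q=np.array([dep(c,(u,v)) for v,u in zip(*np.nonzero(m))]);q=q[(q[:,1]>-.09)&(q[:,1]<.0)&(q[:,2]>.03)]
for lo in np.arange(q[:,0].min(),q[:,0].max(),.012):
    s=q[(q[:,0]>=lo)&(q[:,0]<lo+.012)]
    if len(s)>4:print(len(s),np.median(s,0).round(3))
E
python3 look.py pics/side4.png
```

```text
24 [ 0.325 -0.035  0.128]
31 [ 0.336 -0.035  0.125]
26 [ 0.347 -0.037  0.122]
30 [ 0.36  -0.039  0.118]
5 [ 0.371 -0.015  0.303]
6 [ 0.385 -0.017  0.303]
32 [ 0.395 -0.045  0.105]
22 [ 0.407 -0.05   0.098]
```

Scaled: 0.012 m is 0.192, 0.01 m is 0.16.

Request:
drive_effector(
  moves=[
    [[0.192, 0, -0.08, 0, 0.2], [0.192, 0, -0.08, 0, 0.2], [0.16, 0, -0.064, 0, 0.2], [0, 0, 0, 0, 0.2]],
  ],
)

```text
time_s: 7.22
tool_pos: [0.3458, -0.0458, 0.1078]
eef_rot: [0.221, 3.132, -0.001]
wrist_force: [0.6, -0.6, -1.9]
width: 0.276
gripper_force: 29.8
```

```bash
python3 look.py pics/side5.png
```

```text
30 [ 0.294 -0.03   0.141]
32 [ 0.306 -0.031  0.137]
27 [ 0.317 -0.032  0.134]
24 [ 0.328 -0.034  0.13 ]
5 [ 0.359 -0.03   0.127]
27 [ 0.365 -0.041  0.116]
25 [ 0.377 -0.043  0.113]
```

View pics/side5.png

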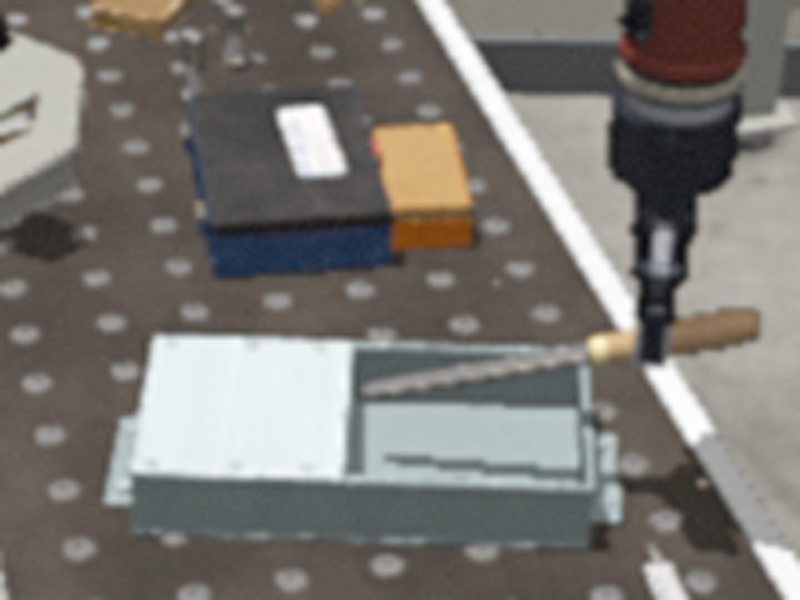

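The tip, at (365,390), is clear of the cover edge, and the wrist carries only the file's weight. Next: lift, rest the tip on top of the cover, and lower the gripper so the file turns nearly level in the pads.

Scaled: 0.01 m is 0.16, -0.025 m is -0.4.

Request:
drive_effector(
  moves=[
    [[0, 0, -0.24, 0, 0.2], [0, 0, -0.32, 0, 0.2], [0, 0, -0.24, 0, 0.2], [-0.4, 0, 0, 0, 0.2], [-0.4, 0, 0, 0, 0.2], [-0.32, 0, 0, 0, 0.2], [0, 0, 0.24, 0, 0.2], [0, 0, 0.24, 0, 0.2], [0, 0, 0.192, 0, 0.2], [0, 0, 0.16, 0, 0.2], [0, 0, 0, 0, 0.2]],
  ],
)

```text
time_s: 8.65
tool_pos: [0.4136, -0.0552, 0.1043]
eef_rot: [-0.221, -3.132, -0.001]
wrist_force: [-1.0, 0.2, -1.1]
width: 0.275
gripper_force: 29.9
```

```bash
python3 look.py pics/side6.png
```

```text
21 [ 0.359 -0.04   0.137]
29 [ 0.371 -0.04   0.134]
32 [ 0.384 -0.042  0.132]
29 [ 0.395 -0.044  0.128]
28 [ 0.431 -0.051  0.115]
24 [ 0.443 -0.054  0.109]
```

Request:
drive_effector(
  moves=[
    [[0, 0, 0.128, 0, 0.2], [0, 0, 0.128, 0, 0.2], [0, 0, 0.128, 0, 0.2], [0, 0, 0.128, 0, 0.2], [0, 0, 0.096, 0, 0.2], [0, 0, 0, 0, 0.2]],
  ],
)

```text
time_s: 9.45
tool_pos: [0.4143, -0.0554, 0.0667]
eef_rot: [-0.221, -3.133, -0.0]
wrist_force: [-1.0, 0.2, -1.7]
width: 0.28
gripper_force: 29.9
```

```bash
python3 look.py pics/side7.png
```

```text
29 [ 0.36  -0.043  0.089]
28 [ 0.372 -0.042  0.089]
35 [ 0.384 -0.042  0.088]
52 [ 0.395 -0.041  0.09 ]
24 [ 0.406 -0.023  0.281]
17 [ 0.418 -0.022  0.279]
37 [ 0.43  -0.046  0.084]
41 [ 0.443 -0.053  0.08 ]
5 [ 0.451 -0.056  0.076]
```

It now slopes about 6°. I'll tighten the grip and lift.

Scaled: -0.03 m is -0.48, -0.02 m is -0.32.

Request:
drive_effector(
  moves=[
    [[0, 0, 0, 0, 0.2], [0, 0, 0, 0, 0.2], [0, 0, -0.16, 0, 0.2], [0, 0, -0.32, 0, 0.2], [0, 0, -0.48, 0, 0.2], [0, 0, -0.48, 0, 0.2], [0, 0, -0.48, 0, 0.2], [0, 0, -0.32, 0, 0.2], [0, 0, -0.16, 0, 0.2], [0, 0, 0, 0, 0.2], [0, 0, 0, 0, 0.2], [0, 0, 0, 0, 0.2], [0, 0, 0, 0, 0.2]],
  ],
  clamp_n=60,
)

```text
time_s: 11.12
tool_pos: [0.4141, -0.0553, 0.2165]
eef_rot: [-0.221, -3.132, -0.001]
wrist_force: [0.4, 0.5, -2.0]
width: 0.263
gripper_force: 61.0
```

```bash
python3 look.py pics/side8.png
```

```text
29 [ 0.361 -0.041  0.239]
33 [ 0.374 -0.041  0.238]
27 [ 0.384 -0.043  0.238]
27 [ 0.397 -0.044  0.235]
32 [ 0.434 -0.052  0.229]
25 [ 0.445 -0.054  0.226]
5 [ 0.452 -0.057  0.226]
10 [ 0.47  -0.061  0.217]
```

View pics/side8.png

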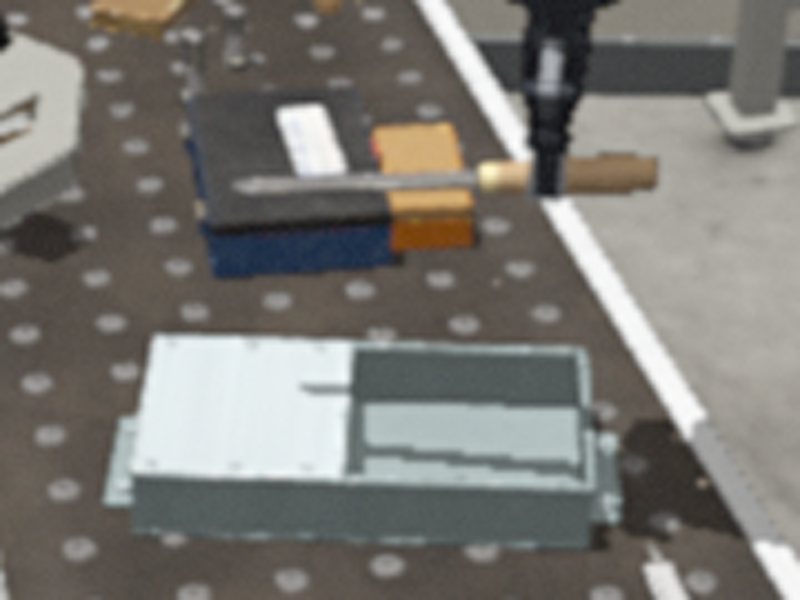

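The file is held well above the tray, with the tip at (235,185) and the handle end at (657,172), sloping roughly 8°. I'll wait briefly and check that it isn't creeping.

Request:
drive_effector(
  moves=[
    [[0, 0, 0, 0, 0.2], [0, 0, 0, 0, 0.2], [0, 0, 0, 0, 0.2], [0, 0, 0, 0, 0.2], [0, 0, 0, 0, 0.2], [0, 0, 0, 0, 0.2], [0, 0, 0, 0, 0.2], [0, 0, 0, 0, 0.2]],
  ],
)

```text
time_s: 12.18
tool_pos: [0.4146, -0.0554, 0.2173]
eef_rot: [-0.221, -3.134, 0.0]
wrist_force: [-0.1, -0.3, -2.6]
width: 0.263
gripper_force: 61.0
```

```bash
python3 look.py pics/side9.png; python3 -c "
import cv2;a=cv2.imread('pics/side8.png');b=cv2.imread('pics/side9.png');print(cv2.absdiff(a,b)[120:240,200:700].max())"
```

```text
29 [ 0.362 -0.039  0.24 ]
32 [ 0.374 -0.041  0.239]
30 [ 0.387 -0.043  0.238]
23 [ 0.397 -0.045  0.238]
30 [ 0.434 -0.051  0.23 ]
27 [ 0.447 -0.054  0.228]
5 [ 0.483 -0.071  0.219]
7 [ 0.496 -0.074  0.215]
75
```

```bash
python3 -c "
from station import ctrl
print(ctrl.close_job())"
```

```text
the job is handed in; nothing more can be done
None
```

The file is out of the tray and the job is handed in at about 12 s: the gripper holds it still, tilted about 8°, with its lowest point roughly 0.19 m above the table. No verdict was returned, and I didn't re-measure the tape measure, tub and sanding block, but the arm never went down near them.

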